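# Thread the guide pin through both bushings and hold it on the sprung seat

### The job

Take the guide pin by its orange head out of the grey holder and lower it, tip first, through the upper and then the lower bushing of the alignment stand. Keep going gently until you feel it land on the sprung seat hidden in the foot, push the seat roughly half way down, and finish holding the pin there, still gripped and spanning both bushings, so that I can tighten the bracket screws. Do not ram the stand, and leave the mug, dish, injector and marker where they are.

Things in the scene. Friction and masses are not known exactly. Their poses are not given: they have to be found in the camera images.
- pin: loose steel guide pin, 0.11 to 0.2 kg, 163 mm long, round. Origin at the centre of its tip, z up to the head. Shaft 12 mm thick, nose tapered over 8 mm to 6 mm at the tip; 32 mm wide flange from 125 to 131 mm, then a round orange head, 22 mm thick, to 163 mm, to grip. At the start it hangs upright in the holder, flange on the holder's top.
- pin_tip (a point): centre of the tip of the guide pin (same point as the pin's origin)
- pin_head (a point): on the pin's axis in the middle of the orange head, 147 mm above the tip
- holder: fixed grey upright block 46 x 46 mm, 130 mm high, with two small feet, with a 16.5 mm hole down its middle in which the pin hangs. Origin under its centre on the bench, z up. Its place and yaw vary, and it may be left or right of the marker.
- stand: fixed aluminium base 100 x 80 x 12 mm with a column 121 mm high, 50 mm wide, at its +x side (33 to 55 mm from the origin), and two blue brackets with brass bushings, one straight above the other, over a dark tubular foot. Origin on the bench on the bushings' vertical axis. Bores 14.5 mm; upper bushing at heights 97 to 115 mm, lower 49 to 67 mm. Place and yaw vary.
- upper_bush (a point): centre of the mouth (top) of the upper bushing, 115 mm above the bench
- lower_bush (a point): centre of the mouth (top) of the lower bushing, 67 mm above the bench
- seat (a joint): sprung seat hidden in the stand's foot below the bushings: 0 = up, grows as it is pushed down, 0.015 m at its hard end. The height of its free top differs from run to run, 26 to 40 mm above the bench. The pin meets 4 N as it begins to yield, 7 N half way, 10 N at the end (0.4 N per mm), more than the pin's weight: it lifts a pin that is let go.
- mug: white mug, 98 mm high, 86 mm wide, loose, leave alone. Origin under its centre.
- magnet_dish: round steel dish, 108 mm across, 24 mm high, loose, leave alone. Origin under its centre.
- injector: grey steel injector with a black end, 137 mm long along its y axis, 28 mm high, lying on the bench in front of two shorter ones, loose, leave alone. Origin under its middle.
- marker: white and red marker pen, 135 mm long along its y axis, 16 mm thick, lying on the bench, loose, leave alone. Origin under its middle.
Not all that is in view belongs to the job. There is more than one size of the pin; the one meant has the size given above.

How it is judged:
By the outcome, as a careful person would: the job done as asked, in the order asked, and still so for the second after the job is handed in, while the arm keeps its last pose, push and grip.
It also fails if it takes over 56 s, if anything falls off the work surface, if the arm or the gripper's body presses on something with over 40 N, if the wrist force passes 120 N, or if a joint passes its speed limit or range.

### The arm

A 6-joint arm with a two-finger parallel gripper is mounted at the origin on a cart in front of the work surface, level with it; the furniture and walls round the work are solid. World frame = base frame: x ahead of the robot, y to its left, z up, the work surface at z = 0. Lengths are in m, angles in degrees, forces in N, time in s.
With the tool pointing down it reaches from about 0.4 to 0.825 m from the base axis. Payload 7 kg.
Tool frame: the origin (TCP) lies on the centre line of the jaws, within the pads' length; the fingertips stand r.tip_reach ahead of it and the grasp point (between the pads) is the TCP (r.tip_reach is the distance from the TCP to the fingertips, in m); z points along the fingers, y is the line along which they close (so a half turn about z gives the same grasp; the last joint's range is limited). The gripper opens to 88 mm and grips with 3 to 60 N. Pads are 19 mm wide; open, the fingers measure 130 mm over their backs; the gripper's body (78 mm by 193 mm) begins 47 mm behind the grasp point.
Start: joints at [54.723, 20.546, 0.682, 0, -70.136, -16.507], TCP at [0.53, 0.418, 0.246] pointing down, gripper open.
Joint ranges: [-176.03, 176.03], [-82.01, 121.73], [-58.28, 71.71], [-173.87, 95.51], [-174.79, -0.11], [-173.66, 173.66]. Speed limits (degrees/s): [136.94, 136.94, 172.46, 180, 180, 180].

### API

Orientations are given as [roll, pitch, yaw] about the fixed x, y, z axes, in that order (R = Rz(yaw) Ry(pitch) Rx(roll)).
In Python, from plant import sensors, cams, r gives the robot as it stands.
- The arm moves only by the tool drive_tool, never from a script. Its argument "rows" is a list of rows, each an object of numbers: "fingers": the gripper's target within -1 to 1 (fully open at 1, half-way at 0, shut at -1); "x", "y", "z": the shift along the tool's x, y, z in m; "spin": the turn about the tool's z in rad. A call has 1 to 10 rows; each row is the pose to reach, as a shift and turn from the pose commanded when the call began, along the tool's axes at that moment; what a row does not reach only later rows make up. A row lasts 1/8 s, in which the tool goes at most 62.5 mm and 10.7 degrees, less where a joint would pass 70% of its speed; a pose out of reach is approached as far as the arm can. A call with a gripper value outside its range is refused whole. The fingers move at their own pace and stop on an object; "newtons" is the grip in N (left out, the last holds). Time passes only in rows, so rows that repeat a pose let the fingers close. It gives the time, the measured TCP pose, the force, the opening and the grip force at its end, in the units of the state.
- sensors.get_state(): the state, without advancing time (a new reading comes with each control period).
- cams.capture(name): name is "side" or "top"; returns a dict with "pixels" (400x640x3 uint8, red, green, blue), "intrinsics" (3x3 intrinsics, pixels), "eye" and "orientation" of the camera in the world. Camera axes: x right, y up, looking along -z (the intrinsics and any distortion apply to the point x, -y, -z); pixel columns grow to the right and rows downward; lengths in m; the calibration is good to about 2 mm. A picture is of the moment at which its call begins. There is no depth.
- r.close_job(): hands the job in; it is judged then, once.
The state is a dict: "time_s": time; "joints": joint angles; "qd": joint speeds; "joint_torque": joint torques, N m; "tcp_pos": TCP position; "eef_rot": TCP orientation; "contact_force": force on the tool from outside, world axes, zero at the start; "moment": the same for the moment, N m; "gripper_width": finger opening in m; "gripper_force": force on a finger pad.
Only numpy, scipy, OpenCV 4.12 (cv2) and the standard library are available. Lean on these libraries where they do the work, as an engineer would, in place of code of your own. Each camera call takes 0.05 s, during which the arm holds its last target. There are 200 camera calls.

## Working session

There is one attempt and no reset: what is moved stays moved. The work goes in short steps, Python scripts to look and compute and a tool call to move; the robot and the scene stay as the last step left them, time stands still between calls to the robot, and variables do not carry over. Pictures are saved under pics/ and viewed, at most 10 in all, crops included, and the job is handed in when it is done.

Besides the shell and the picture viewer there is one more tool, called after ">>>" as name([rows], argument=value, ...), one row to a line, values as JSON. drive_tool: Moves the arm, as the interface text tells. Its arguments: {"type":"object","properties":{"rows":{"type":"array"},"newtons":{"type":"number"}},"required":["rows"]}

```bash
mkdir -p pics; cat > h.py <<'E'
import numpy as np,cv2
from plant import sensors,cams,r
def snap(n,f):
    c=cams.capture(n); cv2.imwrite('pics/'+f,c['pixels'][:,:,::-1]); np.savez('pics/'+n+'.npz',K=c['intrinsics'],e=c['eye'],o=c['orientation']); return c
E
python3 - <<'E'
from h import *
for n in('side','top'):
    c=snap(n,n+'0.png'); print({k:v for k,v in c.items() if k!='pixels'})
print(sensors.get_state(),r.tip_reach)
E
```

```text
{'intrinsics': array([[509.30043801,   0.        , 313.81130714],
       [  0.        , 509.30043801, 197.33894758],
       [  0.        ,   0.        ,   1.        ]]), 'eye': array([ 0.59899217, -1.02839262,  0.59117152]), 'orientation': array([64.81788345, -0.95317386, -1.43250036])}
{'intrinsics': array([[515.81538108,   0.        , 324.56853081],
       [  0.        , 515.81538108, 192.14654744],
       [  0.        ,   0.        ,   1.        ]]), 'eye': array([ 0.38230204, -0.01834401,  1.20516951]), 'orientation': array([ 12.79941754,  -0.18449765, -86.37597062])}
{'time_s': 0.1, 'joints': array([ 5.47216737e+01,  2.05864055e+01,  6.39232763e-01, -1.66885405e-02,
       -7.01362920e+01, -1.65069032e+01]), 'qd': array([ 0.05886303, -0.17647392,  0.02379838,  0.10714329,  0.02049656,
       -0.07912519]), 'joint_torque': array([-8.78444080e-04, -5.84164631e+01,  2.93754923e+01,  7.01560602e+00,
        1.02145085e-02, -5.15104580e-05]), 'tcp_pos': array([0.53004371, 0.41728554, 0.2447317 ]), 'eef_rot': array([ 1.79915517e+02, -8.67430028e-03, -5.17909050e+01]), 'contact_force': array([ 0.20959131,  0.18755458, -0.3086455 ]), 'moment': array([-0.00119314,  0.0016488 , -0.05599871]), 'gripper_force': 0.0, 'gripper_width': 0.08752302731921868} 0.019
```

View pics/side0.png

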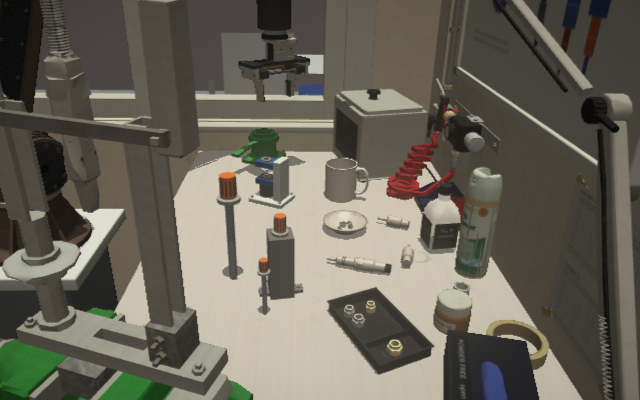

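View pics/top0.png

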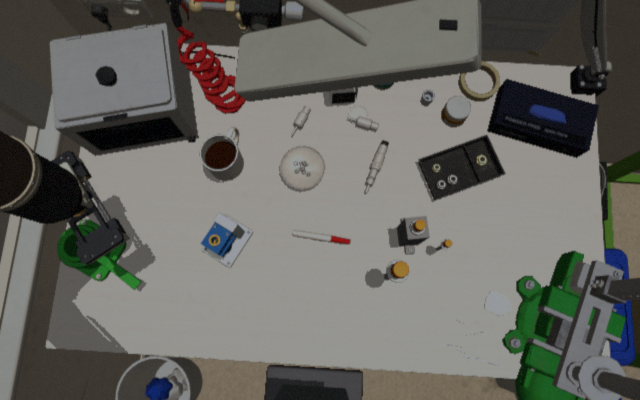

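```bash
python3 - <<'E'
import cv2,numpy as np
a=cv2.imread('pics/side0.png');b=cv2.imread('pics/top0.png')
up=lambda i,f:cv2.resize(i,None,fx=f,fy=f,interpolation=cv2.INTER_CUBIC)
A=up(a[150:310,210:310],3.7)   # 370x592
t1=up(b[205:275,190:260],4.2);t2=up(b[205:275,380:450],4.2)
o=np.zeros((592,680,3),np.uint8);o[:,:370]=A;o[:294,376:670]=t1;o[298:592,376:670]=t2
cv2.imwrite('pics/c1.png',cv2.convertScaleAbs(o,alpha=1.5))
E
```

```text
(no output)
```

View pics/c1.png

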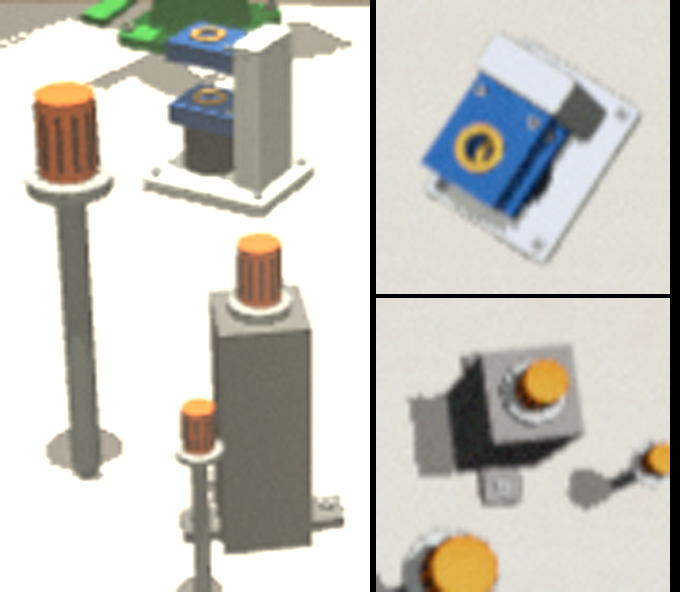

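```bash
cat >> h.py <<'E'
from scipy.spatial.transform import Rotation as R
from scipy.optimize import least_squares
def cam(n):
    d=np.load('pics/'+n+'.npz');return d['K'],d['e'],R.from_euler('xyz',d['o'],degrees=True).as_matrix()
def proj(n,p):
    K,e,M=cam(n);q=M.T@(np.array(p)-e);q=K@np.array([q[0],-q[1],-q[2]]);return q[:2]/q[2]
def onz(n,uv,z):
    K,e,M=cam(n);d=np.linalg.inv(K)@[*uv,1];d=M@[d[0],-d[1],-d[2]];return (e+d*(z-e[2])/d[2])[:2]
def both(s,t,z):
    f=lambda p:np.r_[proj('side',[*p,z])-s,proj('top',[*p,z])-t]
    o=least_squares(f,onz('top',t,z));return o.x,o.fun
E
python3 - <<'E'
from h import *
np.set_printoptions(precision=4,suppress=True)
print('pin',both((280.3,215.4),(420.2,225.0),.168),onz('side',(280.3,215.4),.168),onz('top',(420.2,225.0),.168))
print('bush',both((266.8,159.2),(214.3,240.0),.115),onz('side',(266.8,159.2),.115),onz('top',(214.3,240.0),.115))
s=lambda x,y:(210+x/3.7,150+y/3.7)
a=lambda x,y:(190+(x-376)/4.2,205+y/4.2)
b=lambda x,y:(380+(x-376)/4.2,205+(y-298)/4.2)
print('base edge',onz('top',a(640,112),.012),onz('top',a(543,262),.012))
print('coltop',[onz('top',a(*p),.121) for p in[(500,33),(577,84),(552,118),(478,70)]])
print('holder',[onz('top',b(*p),.13) for p in[(482,355),(572,345),(582,430),(490,468)]])
print('tall foot',onz('side',s(85,472),0),'tall head side', [onz('side',s(66,95),z) for z in(.2,.22,.25)],[onz('top',(399.5,270),z) for z in(.2,.22,.25)])
print('small',onz('side',s(200,590),0))
print('marker',onz('top',(320,238),.01))
E
```

```text
pin (array([ 0.564 , -0.2054]), array([-0.9846, -0.2015,  0.1339, -1.1194])) [ 0.5659 -0.2062] [ 0.5617 -0.2052]
bush (array([0.5127, 0.2205]), array([-1.0372, -0.6285,  0.185 , -0.8336])) [0.5156 0.2159] [0.5109 0.2206]
base edge [0.5481 0.1558] [0.4625 0.2009]
coltop [array([0.5688, 0.2146]), array([0.5452, 0.173 ]), array([0.5271, 0.1838]), array([0.5491, 0.2237])]
holder [array([ 0.58  , -0.1802]), array([ 0.588 , -0.2253]), array([ 0.5452, -0.2311]), array([ 0.5233, -0.1858])]
tall foot [ 0.4661 -0.1567] tall head side [array([ 0.4593, -0.0982]), array([ 0.4664, -0.1458]), array([ 0.4771, -0.2171])] [array([ 0.4657, -0.1614]), array([ 0.464 , -0.1586]), array([ 0.4615, -0.1543])]
small [ 0.5358 -0.2607]
marker [ 0.5436 -0.0013]
```

```bash
cat >> h.py <<'E'
def shift(tgt,yaw=None,cmd=None):
    s=sensors.get_state();M=R.from_euler('xyz',s['eef_rot'],degrees=True).as_matrix()
    p=s['tcp_pos'] if cmd is None else np.array(cmd)
    y=s['eef_rot'][2]
    print('t',s['time_s'],'tcp',np.round(s['tcp_pos'],4),'rot',np.round(s['eef_rot'],2),'F',np.round(s['contact_force'],1),'w',s['gripper_width'])
    print('shift',np.round(M.T@(np.array(tgt)-p),4),'spin',None if yaw is None else -np.radians((yaw-y+90)%180-90))
E
python3 - <<'E'
from h import *
shift([.564,-.205,.30],0)
print(both((210+198/3.7,150+407/3.7),(447,243),.12),both((210+198/3.7,150+407/3.7),(447,243),.10))
E
```

```text
t 0.1 tcp [0.53   0.4173 0.2447] rot [ 1.7992e+02 -1.0000e-02 -5.1790e+01] F [ 0.2  0.2 -0.3] w 0.08752302731921868
shift [ 0.51    0.3583 -0.0547] spin -0.9039218153031541
(array([ 0.53733506, -0.27398988]), array([-0.76302334, -2.0288552 ,  1.31859767, -0.9281211 ])) (array([ 0.5376726 , -0.26761829]), array([-0.03640423,  5.75648267, -3.8496201 , -0.08961276]))
```

>>> drive_tool([
  {"x": 0, "y": 0, "z": -0.055, "spin": -0.2, "fingers": 1},
  {"x": 0.51, "y": 0.358, "z": -0.055, "spin": -0.904, "fingers": 1},
  {"x": 0.51, "y": 0.358, "z": -0.055, "spin": -0.904, "fingers": 1},
  {"x": 0.51, "y": 0.358, "z": -0.055, "spin": -0.904, "fingers": 1},
  {"x": 0.51, "y": 0.358, "z": -0.055, "spin": -0.904, "fingers": 1},
  {"x": 0.51, "y": 0.358, "z": -0.055, "spin": -0.904, "fingers": 1},
  {"x": 0.51, "y": 0.358, "z": -0.055, "spin": -0.904, "fingers": 1},
  {"x": 0.51, "y": 0.358, "z": -0.055, "spin": -0.904, "fingers": 1},
  {"x": 0.51, "y": 0.358, "z": -0.055, "spin": -0.904, "fingers": 1},
  {"x": 0.51, "y": 0.358, "z": -0.055, "spin": -0.904, "fingers": 1},
])

```text
time_s: 1.35
tcp_pos: [0.5608, -0.146, 0.3005]
eef_rot: [-180.0, 0.0, 0.0]
contact_force: [2.0, -0.0, 0.2]
gripper_width: 0.0874
gripper_force: 0.0
```

>>> drive_tool([
  {"x": 0, "y": 0, "z": 0, "fingers": 1},
])

```text
invalid input
```

```bash
python3 - <<'E'
from h import *
shift([.564,-.205,.30],0)
E
```

```text
t 1.35 tcp [ 0.5608 -0.146   0.3005] rot [-1.7999e+02  1.0000e-02  2.0000e-02] F [ 2.  -0.   0.2] w 0.08742664136246556
shift [0.0031 0.059  0.0005] spin 0.0004250536338204302
```

>>> drive_tool([
  {"x": 0.003, "y": 0.059, "z": 0.03, "spin": 0, "fingers": 1},
  {"x": 0.003, "y": 0.059, "z": 0.06, "spin": 0, "fingers": 1},
  {"x": 0.003, "y": 0.059, "z": 0.06, "spin": 0, "fingers": 1},
  {"x": 0.003, "y": 0.059, "z": 0.06, "spin": 0, "fingers": 1},
])

```text
time_s: 1.85
tcp_pos: [0.5648, -0.2028, 0.2417]
eef_rot: [180.0, -0.1, 0.1]
contact_force: [0.0, -0.3, 1.1]
gripper_width: 0.0874
gripper_force: 0.0
```

```bash
python3 - <<'E'
from h import *
shift([.564,-.205,.1575],0)
c=snap('side','s1.png')['pixels']
c2=snap('top','t1.png')['pixels']
o=np.hstack([cv2.resize(c[130:310,210:350],None,fx=3,fy=3),cv2.resize(c2[150:330,330:450],None,fx=3,fy=3)])
cv2.imwrite('pics/c2.png',cv2.convertScaleAbs(o[:,:,::-1],alpha=1.5))
s=sensors.get_state()['tcp_pos'];print(proj('side',s+[0,0,-.019]),proj('side',[.564,-.205,.168]),proj('top',s))
E
```

```text
t 1.85 tcp [ 0.5648 -0.2028  0.2417] rot [ 1.7997e+02 -5.0000e-02  6.0000e-02] F [ 0.  -0.3  1.1] w 0.08739955741950352
shift [-0.0009  0.0021  0.0842] spin 0.0010992046966776016
[279.63478617 186.65084706] [279.29900233 215.08902285] [425.99299842 216.85722825]
```

View pics/c2.png

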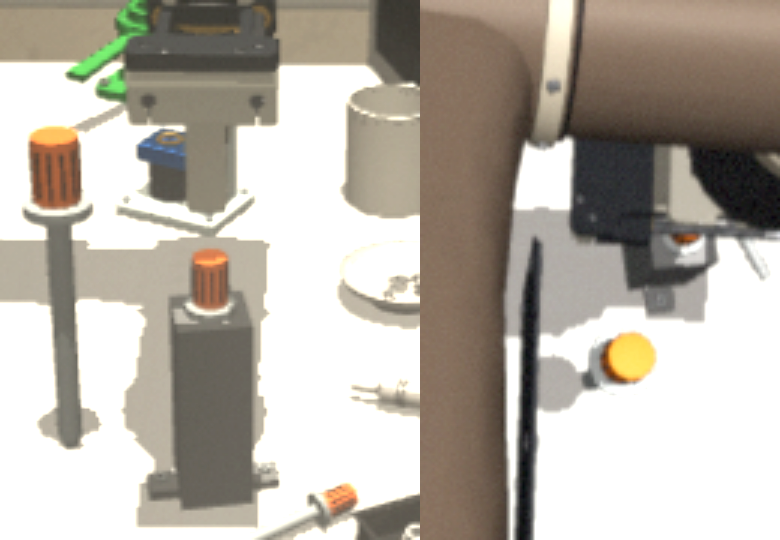

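```bash
python3 - <<'E'
from h import *
g=cv2.imread('pics/s1.png')
for row in (190,195,198): print(row,g[row,262:300].mean(1).astype(int))
for row in (217,222,226): print(row,g[row,268:292,2].astype(int))
s=sensors.get_state()['tcp_pos']
for y in(-.044,-.065):print(proj('side',s+[0,y,-.019]),proj('side',s+[.01,y,-.019]))
print(onz('side',(323,295),0), onz('top',(442,235),0))
E
```

```text
190 [ 55  55  54  55  56  55  56  55  55  59  80  86  87  85  86  86  87  86
  87  87  87  87  88  85  89  92 110 183 204 204 203 203 204 203 204 204
 204 204]
195 [ 58  57  55  58  55  54  56  55  56  60  81  87  86  87  86  86  87  88
  87  87  88  88  87  86  90 102 137 208 224 223 213 183 149 187 204 204
 205 204]
198 [223 223 223 224 224 223 223 179 152 152 111  87  87  88  89  88  88  87
  88  88  89  90  88 143 211 223 217 192 137 102  96 115 185 204 204 204
 204 204]
217 [125 123 124 124 126 116 103 174 201 215 219 220 219 218 216 196 142  96
 114 127 127 126 124 126]
222 [124 123 123 125 126  97  73  85 106  83 103 117  81 103 115  83  96  77
 111 126 126 126 126 126]
226 [125 126 126 125 125  99  81  85 105  77 101 117  82 101 114  85  93  80
  89 115 122 122 122 125]
[278.70751934 197.21577446] [284.61796698 197.24185474]
[278.23412371 202.60946516] [284.27774253 202.63423453]
[ 0.64696485 -0.21624794] [ 0.57025466 -0.28723932]
```

>>> drive_tool([
  {"x": -0.0005, "y": 0.0025, "z": 0.03, "spin": 0, "fingers": 1},
  {"x": -0.0005, "y": 0.0025, "z": 0.06, "spin": 0, "fingers": 1},
  {"x": -0.0005, "y": 0.0025, "z": 0.075, "spin": 0, "fingers": 1},
  {"x": -0.0005, "y": 0.0025, "z": 0.083, "spin": 0, "fingers": 1},
  {"x": -0.0005, "y": 0.0025, "z": 0.083, "spin": 0, "fingers": 1},
  {"x": -0.0005, "y": 0.0025, "z": 0.083, "spin": 0, "fingers": 1},
])

```text
time_s: 2.7
tcp_pos: [0.5645, -0.2057, 0.1587]
eef_rot: [180.0, -0.1, 0.0]
contact_force: [-1.1, 0.2, 0.6]
gripper_width: 0.0877
gripper_force: 0.0
```

>>> drive_tool([
  {"x": 0, "y": 0, "z": 0, "spin": 0, "fingers": -0.3},
  {"x": 0, "y": 0, "z": 0, "spin": 0, "fingers": -0.5},
  {"x": 0, "y": 0, "z": 0, "spin": 0, "fingers": -1},
  {"x": 0, "y": 0, "z": 0, "spin": 0, "fingers": -1},
  {"x": 0, "y": 0, "z": 0, "spin": 0, "fingers": -1},
  {"x": 0, "y": 0, "z": 0, "spin": 0, "fingers": -1},
  {"x": 0, "y": 0, "z": 0, "spin": 0, "fingers": -1},
  {"x": 0, "y": 0, "z": 0, "spin": 0, "fingers": -1},
], newtons=40)

```text
time_s: 3.7
tcp_pos: [0.5638, -0.2055, 0.1576]
eef_rot: [-180.0, -0.0, 0.0]
contact_force: [-0.3, 0.1, -0.5]
gripper_width: 0.0212
gripper_force: 40.0
```

>>> drive_tool([
  {"x": 0, "y": 0, "z": -0.01, "spin": 0, "fingers": -1},
  {"x": 0, "y": 0, "z": -0.03, "spin": 0, "fingers": -1},
  {"x": 0, "y": 0, "z": -0.06, "spin": 0, "fingers": -1},
  {"x": 0, "y": 0, "z": -0.09, "spin": 0, "fingers": -1},
  {"x": 0, "y": 0, "z": -0.12, "spin": 0, "fingers": -1},
  {"x": 0, "y": 0, "z": -0.15, "spin": 0, "fingers": -1},
  {"x": 0, "y": 0, "z": -0.16, "spin": 0, "fingers": -1},
  {"x": 0, "y": 0, "z": -0.16, "spin": 0, "fingers": -1},
  {"x": 0, "y": 0, "z": -0.16, "spin": 0, "fingers": -1},
])

```text
time_s: 4.82
tcp_pos: [0.5631, -0.2054, 0.3161]
eef_rot: [-180.0, 0.1, 0.0]
contact_force: [0.5, 0.4, -1.4]
gripper_width: 0.0212
gripper_force: 40.0
```

```bash
python3 - <<'E'
from h import *
shift([.513,.220,.318],0)
c=snap('side','s2.png')['pixels']
cv2.imwrite('pics/c3.png',cv2.convertScaleAbs(cv2.resize(c[100:320,200:360],None,fx=2.7,fy=2.7)[:,:,::-1],alpha=1.5))
E
```

```text
t 4.825 tcp [ 0.5631 -0.2054  0.3161] rot [-1.7997e+02  1.3000e-01  0.0000e+00] F [ 0.5  0.4 -1.4] w 0.021238703103471954
shift [-0.0501 -0.4254 -0.0016] spin 7.711349961704331e-05
```

View pics/c3.png

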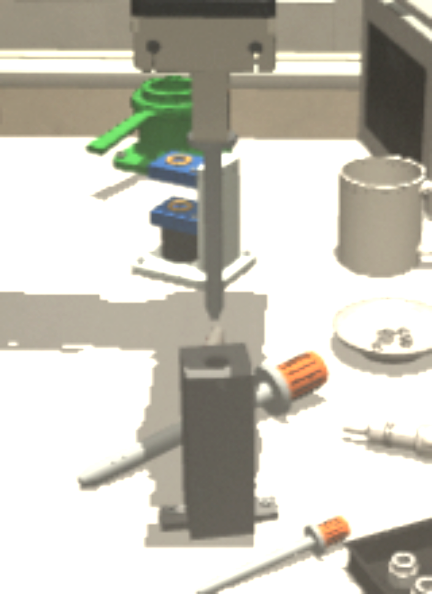

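>>> drive_tool([
  {"x": -0.006, "y": -0.05, "z": 0, "spin": 0, "fingers": -1},
  {"x": -0.012, "y": -0.1, "z": 0, "spin": 0, "fingers": -1},
  {"x": -0.018, "y": -0.15, "z": 0, "spin": 0, "fingers": -1},
  {"x": -0.024, "y": -0.2, "z": 0, "spin": 0, "fingers": -1},
  {"x": -0.03, "y": -0.25, "z": 0, "spin": 0, "fingers": -1},
  {"x": -0.036, "y": -0.3, "z": 0, "spin": 0, "fingers": -1},
  {"x": -0.042, "y": -0.35, "z": 0, "spin": 0, "fingers": -1},
  {"x": -0.046, "y": -0.39, "z": 0, "spin": 0, "fingers": -1},
  {"x": -0.049, "y": -0.415, "z": 0, "spin": 0, "fingers": -1},
  {"x": -0.05, "y": -0.425, "z": 0, "spin": 0, "fingers": -1},
])

```text
time_s: 6.12
tcp_pos: [0.5131, 0.2205, 0.3163]
eef_rot: [179.9, 0.1, 0.1]
contact_force: [-0.4, -1.0, -2.4]
gripper_width: 0.021
gripper_force: 40.0
```

>>> drive_tool([
  {"x": 0.0, "y": 0.0, "z": 0.014, "spin": 0, "fingers": -1},
  {"x": 0.0, "y": 0.0, "z": 0.028, "spin": 0, "fingers": -1},
  {"x": 0.0, "y": 0.0, "z": 0.028, "spin": 0, "fingers": -1},
  {"x": 0.0, "y": 0.0, "z": 0.028, "spin": 0, "fingers": -1},
])

```text
time_s: 6.62
tcp_pos: [0.5139, 0.2188, 0.2897]
eef_rot: [180.0, -0.0, -0.0]
contact_force: [0.7, 0.2, -1.6]
gripper_width: 0.0216
gripper_force: 40.0
```

```bash
python3 - <<'E'
from h import *
shift([.513,.220,.280],0)
c=snap('side','s3.png')['pixels'];c2=snap('top','t3.png')['pixels']
o=np.zeros((600,800,3),np.uint8)
o[:600,:400]=cv2.resize(c[100:220,230:310],None,fx=5,fy=5,interpolation=cv2.INTER_CUBIC)
o[:240,400:]=cv2.resize(c2[180:300,180:460],(400,171+0) ).repeat(1,0)[:171].copy() if 0 else cv2.resize(c2[180:348,180:460],(400,240))
o[250:600,420:770]=cv2.resize(c2[190:260,180:250],(350,350),interpolation=cv2.INTER_CUBIC)
cv2.imwrite('pics/c4.png',cv2.convertScaleAbs(o[:,:,::-1],alpha=1.5))
E
```

```text
t 6.625 tcp [0.5139 0.2188 0.2897] rot [ 1.7999e+02 -1.0000e-02 -4.0000e-02] F [ 0.7  0.2 -1.6] w 0.021626193527237703
shift [-0.0009 -0.0012  0.0097] spin -0.0006236070390068599
```

View pics/c4.png

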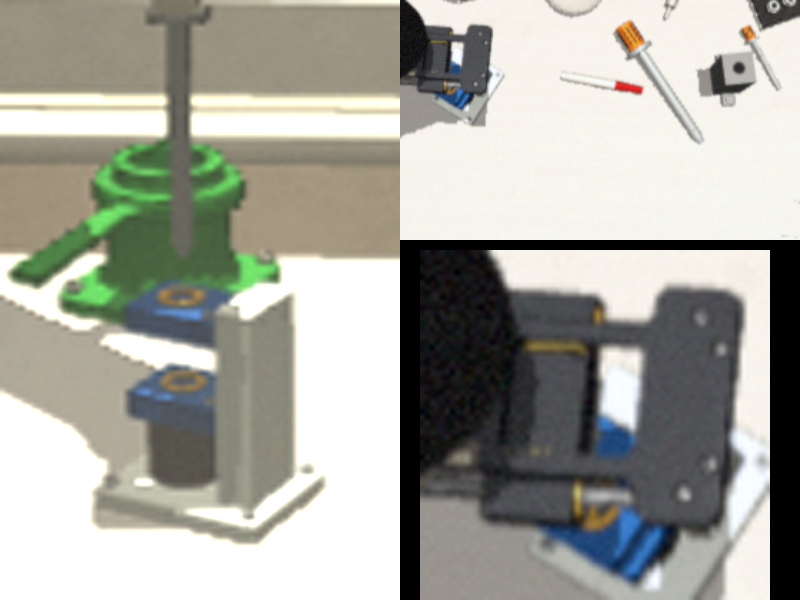

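```bash
python3 - <<'E'
from h import *
s=sensors.get_state()['tcp_pos']
print(proj('side',[s[0],s[1],s[2]-.1526]),proj('side',[.5135,.2203,.115]),proj('side',[.5135,.2253,.115]))
g=cv2.imread('pics/s3.png');t=cv2.imread('pics/top0.png')
# brass mask centroids: yellowish
for n,im,(y0,y1,x0,x1) in(('sideU',g,(152,166,255,280)),('sideL',g,(170,182,255,280)),('top',t,(228,250,204,226))):
    c=im[y0:y1,x0:x1].astype(int);m=(c[:,:,2]-c[:,:,0]>25)
    yy,xx=np.nonzero(m);print(n,m.sum(),(xx.min()+xx.max())/2+x0,(yy.min()+yy.max())/2+y0,xx.mean()+x0,yy.mean()+y0,xx.min()+x0,xx.max()+x0,yy.min()+y0,yy.max()+y0)
print(g[140:156,262:272,:].mean(2).astype(int))
E
```

```text
[266.04891893 150.61249118] [266.08442916 158.59437035] [266.19851623 157.91302036]
sideU 17 266.0 159.0 266.0 159.05882352941177 262 270 158 160
sideL 47 263.5 173.5 265.04255319148933 172.68085106382978 256 271 170 177
top 77 214.0 240.0 214.23376623376623 239.94805194805195 209 219 235 245
[[55 56 63 66 66 66 64 60 61 60]
 [58 58 65 67 67 65 61 57 56 55]
 [52 52 61 66 67 66 61 54 53 51]
 [52 53 63 65 66 66 59 52 50 51]
 [50 50 61 66 66 65 59 51 49 49]
 [52 49 61 65 68 66 58 53 52 53]
 [51 51 61 66 66 66 60 53 52 53]
 [53 52 63 66 67 66 60 55 51 53]
 [51 53 62 66 67 68 61 54 53 52]
 [54 53 56 64 65 65 58 52 51 52]
 [53 52 54 61 66 61 55 51 52 52]
 [52 53 52 56 60 57 51 53 52 51]
 [52 54 54 53 53 53 53 53 53 52]
 [52 55 53 53 53 52 53 52 51 52]
 [52 54 54 53 53 53 54 52 53 55]
 [53 56 55 56 55 60 58 55 60 63]]
```

```bash
python3 - <<'E'
from h import *
P=[]
for i in range(6):
    cams.capture('side');P.append(sensors.get_state()['tcp_pos'])
print(np.round(P,4),np.mean(P,0))
E
```

```text
[[0.5139 0.2193 0.2901]
 [0.5139 0.2193 0.2901]
 [0.5138 0.2194 0.29  ]
 [0.5137 0.2194 0.2899]
 [0.5137 0.2194 0.2898]
 [0.5137 0.2194 0.2898]] [0.51380195 0.21936632 0.28993496]
```

>>> drive_tool([
  {"x": 0, "y": -0.0008, "z": 0.007, "spin": 0, "fingers": -1},
  {"x": 0, "y": -0.0008, "z": 0.014, "spin": 0, "fingers": -1},
  {"x": 0, "y": -0.0008, "z": 0.018, "spin": 0, "fingers": -1},
  {"x": 0, "y": -0.0008, "z": 0.022, "spin": 0, "fingers": -1},
  {"x": 0, "y": -0.0008, "z": 0.025, "spin": 0, "fingers": -1},
  {"x": 0, "y": -0.0008, "z": 0.027, "spin": 0, "fingers": -1},
  {"x": 0, "y": -0.0008, "z": 0.027, "spin": 0, "fingers": -1},
])

```text
time_s: 7.9
tcp_pos: [0.5136, 0.2202, 0.2625]
eef_rot: [180.0, 0.0, 0.0]
contact_force: [0.2, -0.6, -2.5]
gripper_width: 0.0213
gripper_force: 40.0
```

>>> drive_tool([
  {"x": 0, "y": 0, "z": 0.002, "spin": 0, "fingers": -1},
  {"x": 0, "y": 0, "z": 0.004, "spin": 0, "fingers": -1},
  {"x": 0, "y": 0, "z": 0.006, "spin": 0, "fingers": -1},
  {"x": 0, "y": 0, "z": 0.008, "spin": 0, "fingers": -1},
  {"x": 0, "y": 0, "z": 0.008, "spin": 0, "fingers": -1},
])

```text
time_s: 8.52
tcp_pos: [0.5135, 0.2203, 0.2543]
eef_rot: [-180.0, 0.0, 0.0]
contact_force: [-0.1, 1.3, -1.8]
gripper_width: 0.0213
gripper_force: 40.0
```

```bash
python3 - <<'E'
from h import *
s=sensors.get_state();print(s['contact_force'],s['moment'],s['tcp_pos'])
c=snap('side','s4.png')['pixels']
cv2.imwrite('pics/c5.png',cv2.convertScaleAbs(cv2.resize(c[100:210,225:315],None,fx=5,fy=5,interpolation=cv2.INTER_CUBIC)[:,:,::-1],alpha=1.5))
E
```

```text
[-0.12481707  1.33358314 -1.79404921] [ 0.61091789  0.26107552 -0.01056069] [0.51353833 0.22034305 0.25431041]
```

View pics/c5.png

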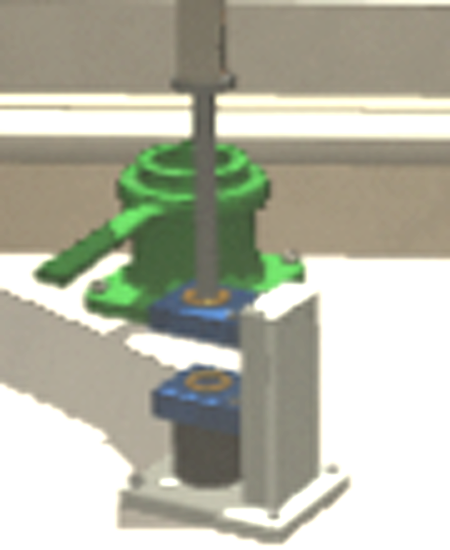

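>>> drive_tool([
  {"x": 0, "y": -0.0006, "z": 0.002, "spin": 0, "fingers": -1},
  {"x": 0, "y": -0.0006, "z": 0.005, "spin": 0, "fingers": -1},
  {"x": 0, "y": -0.0006, "z": 0.008, "spin": 0, "fingers": -1},
  {"x": 0, "y": -0.0006, "z": 0.01, "spin": 0, "fingers": -1},
  {"x": 0, "y": -0.0006, "z": 0.01, "spin": 0, "fingers": -1},
])

```text
time_s: 9.2
tcp_pos: [0.5135, 0.2207, 0.2442]
eef_rot: [180.0, 0.0, 0.0]
contact_force: [0.1, 1.0, -1.9]
gripper_width: 0.0214
gripper_force: 40.0
```

```bash
python3 - <<'E'
from h import *
for i in range(4):
    cams.capture('side');s=sensors.get_state();print(np.round(np.r_[s['contact_force'],s['moment'],s['tcp_pos']],4))
E
```

```text
[-1.0789  1.4119 -2.0242  0.382   0.2369 -0.048   0.5135  0.2207  0.2443]
[-0.4068  1.5928 -2.1127  0.2618  0.2784  0.0171  0.5136  0.2207  0.2444]
[ 0.019   0.3941 -3.4873  0.3392  0.2645 -0.0388  0.5136  0.2207  0.2444]
[-0.2144  0.4019 -2.4312  0.3104  0.3366 -0.0141  0.5136  0.2207  0.2445]
```

>>> drive_tool([
  {"x": -0.0005, "y": -0.0006, "z": 0.003, "spin": 0, "fingers": -1},
  {"x": -0.0005, "y": -0.0006, "z": 0.006, "spin": 0, "fingers": -1},
  {"x": -0.0005, "y": -0.0006, "z": 0.009, "spin": 0, "fingers": -1},
  {"x": -0.0005, "y": -0.0006, "z": 0.012, "spin": 0, "fingers": -1},
  {"x": -0.0005, "y": -0.0006, "z": 0.015, "spin": 0, "fingers": -1},
  {"x": -0.0005, "y": -0.0006, "z": 0.015, "spin": 0, "fingers": -1},
])

```text
time_s: 10.15
tcp_pos: [0.513, 0.2213, 0.2292]
eef_rot: [180.0, 0.0, 0.0]
contact_force: [0.0, -0.9, -0.7]
gripper_width: 0.0216
gripper_force: 40.0
```

```bash
python3 - <<'E'
from h import *
for i in range(4):
    cams.capture('side');s=sensors.get_state();print(np.round(np.r_[s['contact_force'],s['moment'],s['tcp_pos']],4))
E
```

```text
[-0.006   0.2076 -1.8231 -0.0861  0.0735  0.0071  0.5131  0.2214  0.2295]
[ 0.4337 -0.7111 -1.2121 -0.0941  0.0201 -0.0081  0.5132  0.2214  0.2296]
[-0.1044 -1.0252 -1.4668 -0.055   0.0224  0.0619  0.5132  0.2214  0.2297]
[-0.0846 -0.4776 -1.4601 -0.0698 -0.0251 -0.0188  0.5133  0.2215  0.2297]
```

>>> drive_tool([
  {"x": 0, "y": 0, "z": 0.003, "spin": 0, "fingers": -1},
  {"x": 0, "y": 0, "z": 0.006, "spin": 0, "fingers": -1},
  {"x": 0, "y": 0, "z": 0.009, "spin": 0, "fingers": -1},
  {"x": 0, "y": 0, "z": 0.012, "spin": 0, "fingers": -1},
  {"x": 0, "y": 0, "z": 0.014, "spin": 0, "fingers": -1},
  {"x": 0, "y": 0, "z": 0.016, "spin": 0, "fingers": -1},
  {"x": 0, "y": 0, "z": 0.016, "spin": 0, "fingers": -1},
])

```text
time_s: 11.22
tcp_pos: [0.5131, 0.2213, 0.2134]
eef_rot: [180.0, 0.0, 0.0]
contact_force: [-0.5, 0.5, -1.5]
gripper_width: 0.0212
gripper_force: 40.0
```

```bash
python3 - <<'E'
from h import *
for i in range(4):
    cams.capture('side');s=sensors.get_state();print(np.round(np.r_[s['contact_force'],s['moment'],s['tcp_pos']],4))
E
```

```text
[-0.4691  0.1267 -2.3484 -0.0885 -0.0242  0.0052  0.5132  0.2214  0.2135]
[ 0.1449 -0.1869 -1.8262 -0.0706  0.0213 -0.0062  0.5132  0.2214  0.2136]
[ 0.2646 -0.1514 -0.8607 -0.0867  0.055  -0.0319  0.5132  0.2214  0.2137]
[-0.6172 -0.0349 -2.1636 -0.1527  0.024   0.0082  0.5132  0.2214  0.2137]
```

>>> drive_tool([
  {"x": 0, "y": 0, "z": 0.003, "spin": 0, "fingers": -1},
  {"x": 0, "y": 0, "z": 0.006, "spin": 0, "fingers": -1},
  {"x": 0, "y": 0, "z": 0.009, "spin": 0, "fingers": -1},
  {"x": 0, "y": 0, "z": 0.012, "spin": 0, "fingers": -1},
  {"x": 0, "y": 0, "z": 0.015, "spin": 0, "fingers": -1},
  {"x": 0, "y": 0, "z": 0.018, "spin": 0, "fingers": -1},
  {"x": 0, "y": 0, "z": 0.018, "spin": 0, "fingers": -1},
])

```text
time_s: 12.3
tcp_pos: [0.513, 0.2213, 0.1953]
eef_rot: [180.0, 0.0, 0.0]
contact_force: [0.3, 0.7, -2.0]
gripper_width: 0.0212
gripper_force: 40.0
```

```bash
python3 - <<'E'
from h import *
for i in range(4):
    cams.capture('side');s=sensors.get_state();print(np.round(np.r_[s['contact_force'],s['moment'],s['tcp_pos']],4))
E
```

```text
[ 0.1526  0.7865 -1.5207 -0.0464  0.02    0.0149  0.5132  0.2214  0.1955]
[ 4.8980e-01  5.3610e-01 -1.6684e+00 -8.8600e-02  1.8100e-02 -1.6000e-03
  5.1320e-01  2.2140e-01  1.9560e-01]
[-1.1629  0.6325 -1.0663 -0.0848 -0.0375  0.0526  0.5132  0.2215  0.1957]
[-0.5003 -0.766  -1.1949 -0.1    -0.0273  0.0078  0.5132  0.2214  0.1957]
```

>>> drive_tool([
  {"x": 0, "y": 0, "z": 0.001, "spin": 0, "fingers": -1},
  {"x": 0, "y": 0, "z": 0.002, "spin": 0, "fingers": -1},
  {"x": 0, "y": 0, "z": 0.003, "spin": 0, "fingers": -1},
  {"x": 0, "y": 0, "z": 0.004, "spin": 0, "fingers": -1},
  {"x": 0, "y": 0, "z": 0.004, "spin": 0, "fingers": -1},
])

```text
time_s: 13.12
tcp_pos: [0.5134, 0.2214, 0.1919]
eef_rot: [-180.0, -0.0, 0.0]
contact_force: [-0.9, -0.3, 2.6]
gripper_width: 0.0213
gripper_force: 40.0
```

>>> drive_tool([
  {"x": 0, "y": 0, "z": 0.001, "spin": 0, "fingers": -1},
  {"x": 0, "y": 0, "z": 0.002, "spin": 0, "fingers": -1},
  {"x": 0, "y": 0, "z": 0.003, "spin": 0, "fingers": -1},
  {"x": 0, "y": 0, "z": 0.003, "spin": 0, "fingers": -1},
])

```text
time_s: 13.62
tcp_pos: [0.5133, 0.2215, 0.1886]
eef_rot: [-180.0, -0.0, 0.0]
contact_force: [0.4, 0.5, 3.2]
gripper_width: 0.0213
gripper_force: 40.0
```

>>> drive_tool([
  {"x": 0, "y": 0, "z": 0.001, "spin": 0, "fingers": -1},
  {"x": 0, "y": 0, "z": 0.002, "spin": 0, "fingers": -1},
  {"x": 0, "y": 0, "z": 0.003, "spin": 0, "fingers": -1},
  {"x": 0, "y": 0, "z": 0.003, "spin": 0, "fingers": -1},
])

```text
time_s: 14.12
tcp_pos: [0.5136, 0.2216, 0.1862]
eef_rot: [-180.0, -0.1, 0.0]
contact_force: [-1.4, -0.8, 8.0]
gripper_width: 0.0211
gripper_force: 40.0
```

```bash
python3 - <<'E'
from h import *
P=[]
for i in range(8):
    cams.capture('side');s=sensors.get_state();P.append(np.r_[s['contact_force'],s['moment'],s['tcp_pos'],s['gripper_width']])
P=np.array(P);print(P[:,2],np.round(P.mean(0),4),P[-1,8])
c=snap('side','s5.png')['pixels']
cv2.imwrite('pics/c6.png',cv2.convertScaleAbs(cv2.resize(c[100:210,225:315],None,fx=5,fy=5,interpolation=cv2.INTER_CUBIC)[:,:,::-1],alpha=1.5))
E
```

```text
[8.11421524 7.70794839 7.47367766 7.42782995 8.49488074 7.65755085
 8.41191003 7.79121852] [-0.4713 -0.4959  7.8849 -0.2593  0.2914  0.0216  0.5136  0.2215  0.1862
  0.0212] 0.18625404770147672
```

View pics/c6.png

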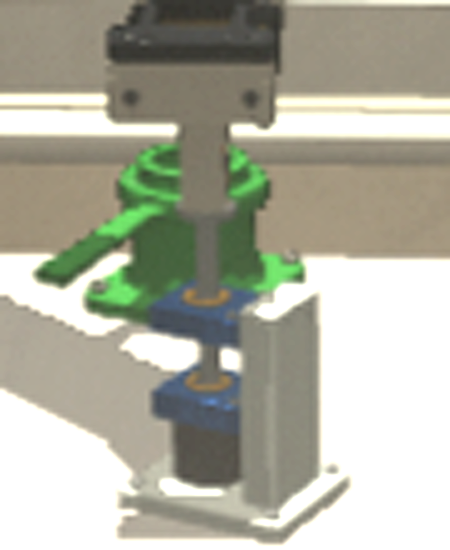

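>>> drive_tool([
  {"x": 0, "y": 0, "z": -0.001, "spin": 0, "fingers": -1},
  {"x": 0, "y": 0, "z": -0.002, "spin": 0, "fingers": -1},
  {"x": 0, "y": 0, "z": -0.002, "spin": 0, "fingers": -1},
])

```text
time_s: 14.95
tcp_pos: [0.5132, 0.2214, 0.1876]
eef_rot: [-180.0, -0.0, 0.0]
contact_force: [0.2, -0.3, 4.5]
gripper_width: 0.0212
gripper_force: 40.0
```

```bash
cat >> h.py <<'E'
def avg(n=6):
    P=[]
    for i in range(n):
        cams.capture('side');s=sensors.get_state();P.append(np.r_[s['contact_force'],s['moment'],s['tcp_pos']])
    print(s['time_s'],np.round(np.mean(P,0),4))
E
python3 -c "
from h import *
avg()"
```

```text
15.25 [-0.2429  0.1606  3.9833 -0.0062  0.0236 -0.0092  0.5132  0.2214  0.1875]
```

>>> drive_tool([
  {"x": -0.0003, "y": 0.0004, "z": 0.0, "spin": 0, "fingers": -1},
  {"x": -0.0003, "y": 0.0004, "z": 0.0005, "spin": 0, "fingers": -1},
  {"x": -0.0003, "y": 0.0004, "z": 0.001, "spin": 0, "fingers": -1},
  {"x": -0.0003, "y": 0.0004, "z": 0.0015, "spin": 0, "fingers": -1},
  {"x": -0.0003, "y": 0.0004, "z": 0.002, "spin": 0, "fingers": -1},
  {"x": -0.0003, "y": 0.0004, "z": 0.002, "spin": 0, "fingers": -1},
])

```text
time_s: 16.0
tcp_pos: [0.5133, 0.2212, 0.1862]
eef_rot: [-180.0, -0.1, 0.0]
contact_force: [-0.4, 0.5, 7.9]
gripper_width: 0.0215
gripper_force: 40.0
```

```bash
python3 -c "
from h import *
avg()"
```

```text
16.3 [-1.8950e-01  2.3850e-01  8.2581e+00  1.3420e-01  1.4320e-01 -8.0000e-03
  5.1330e-01  2.2120e-01  1.8620e-01]
```

>>> drive_tool([
  {"x": 0, "y": 0, "z": -0.0005, "spin": 0, "fingers": -1},
  {"x": 0, "y": 0, "z": -0.001, "spin": 0, "fingers": -1},
  {"x": 0, "y": 0, "z": -0.001, "spin": 0, "fingers": -1},
])

```text
time_s: 16.68
tcp_pos: [0.5129, 0.2211, 0.1866]
eef_rot: [-180.0, -0.0, 0.0]
contact_force: [-0.0, 1.2, 4.7]
gripper_width: 0.0211
gripper_force: 40.0
```

```bash
python3 -c "
from h import *
avg()"
```

```text
16.975 [-0.1001  0.7301  4.3739  0.4108 -0.1042  0.0054  0.5129  0.221   0.1865]
```

>>> drive_tool([
  {"x": 0, "y": 0, "z": -0.001, "spin": 0, "fingers": -1},
  {"x": 0, "y": 0, "z": -0.002, "spin": 0, "fingers": -1},
  {"x": 0, "y": 0, "z": -0.003, "spin": 0, "fingers": -1},
  {"x": 0, "y": 0, "z": -0.003, "spin": 0, "fingers": -1},
])

```text
time_s: 17.48
tcp_pos: [0.5128, 0.221, 0.1896]
eef_rot: [-180.0, 0.0, 0.0]
contact_force: [1.5, 0.6, 3.3]
gripper_width: 0.0212
gripper_force: 40.0
```

```bash
python3 -c "
from h import *
avg()"
```

```text
17.775 [ 0.6746  0.7672  3.1345  0.5188 -0.1471 -0.0128  0.5128  0.221   0.1895]
```

>>> drive_tool([
  {"x": 0, "y": 0, "z": -0.001, "spin": 0, "fingers": -1},
  {"x": 0, "y": 0, "z": -0.002, "spin": 0, "fingers": -1},
  {"x": 0, "y": 0, "z": -0.002, "spin": 0, "fingers": -1},
])

```text
time_s: 18.15
tcp_pos: [0.5128, 0.221, 0.1916]
eef_rot: [180.0, 0.0, 0.0]
contact_force: [0.2, 1.8, 2.8]
gripper_width: 0.021
gripper_force: 40.0
```

```bash
python3 -c "
from h import *
avg()"
```

```text
18.45 [ 0.1033  1.5843  2.2693  0.452  -0.1296  0.0204  0.5128  0.221   0.1915]
```

>>> drive_tool([
  {"x": 0.0003, "y": -0.0004, "z": 0.001, "spin": 0, "fingers": -1},
  {"x": 0.0003, "y": -0.0004, "z": 0.002, "spin": 0, "fingers": -1},
  {"x": 0.0003, "y": -0.0004, "z": 0.003, "spin": 0, "fingers": -1},
  {"x": 0.0003, "y": -0.0004, "z": 0.004, "spin": 0, "fingers": -1},
  {"x": 0.0003, "y": -0.0004, "z": 0.0045, "spin": 0, "fingers": -1},
  {"x": 0.0003, "y": -0.0004, "z": 0.0045, "spin": 0, "fingers": -1},
])

```text
time_s: 19.2
tcp_pos: [0.5132, 0.2213, 0.1871]
eef_rot: [180.0, -0.0, 0.0]
contact_force: [-0.4, 0.8, 3.7]
gripper_width: 0.0209
gripper_force: 40.0
```

```bash
python3 -c "
from h import *
avg()
s=sensors.get_state();print(s['joint_torque'],s['joints'])"
```

```text
19.5 [-0.1048  0.1129  4.1674 -0.0904  0.0163  0.0159  0.5132  0.2214  0.1871]
[-2.95283229e-03 -4.20822501e+01  2.50641078e+01  5.62541395e+00
  1.01323205e-01 -4.28029921e-05] [ 4.34067135e+01  1.23344612e+01 -1.88970472e+01  4.59018729e-03
 -5.87663077e+01  4.66048776e+01]
```

>>> drive_tool([
  {"x": 0, "y": 0, "z": 0.001, "spin": 0, "fingers": -1},
  {"x": 0, "y": 0, "z": 0.002, "spin": 0, "fingers": -1},
  {"x": 0, "y": 0, "z": 0.002, "spin": 0, "fingers": -1},
])

```text
time_s: 19.88
tcp_pos: [0.5137, 0.2216, 0.1861]
eef_rot: [-180.0, -0.1, 0.0]
contact_force: [-1.0, -0.9, 10.9]
gripper_width: 0.0213
gripper_force: 40.0
```

```bash
python3 -c "
from h import *
avg()
s=sensors.get_state();print(s['joint_torque'],s['joints'])"
```

```text
20.175 [-0.8271 -0.0902 10.7223 -0.3298  0.4971 -0.0122  0.5137  0.2216  0.1861]
[-5.37761429e-03 -3.89467549e+01  2.32617670e+01  4.79914069e+00
  6.06206842e-01 -1.36886116e-03] [ 4.34078245e+01  1.23862094e+01 -1.89885520e+01  4.72064963e-02
 -5.85429895e+01  4.66023028e+01]
```

>>> drive_tool([
  {"x": 0, "y": 0, "z": 0.001, "spin": 0, "fingers": -1},
  {"x": 0, "y": 0, "z": 0.001, "spin": 0, "fingers": -1},
])

```text
time_s: 20.42
tcp_pos: [0.514, 0.2217, 0.186]
eef_rot: [-180.0, -0.1, 0.1]
contact_force: [-3.2, -0.5, 16.9]
gripper_width: 0.0213
gripper_force: 40.0
```

```bash
python3 -c "
from h import *
avg()
s=sensors.get_state();print(s['joint_torque'],s['joints'])"
```

```text
20.725 [-3.33380e+00 -7.91200e-01  1.63846e+01 -4.80000e-01  1.28730e+00
  1.34000e-02  5.13900e-01  2.21700e-01  1.86000e-01]
[-2.95346640e-01 -3.60518324e+01  2.20872420e+01  4.39675480e+00
  1.27951350e+00  3.84629995e-03] [ 43.41338741  12.38624229 -19.01947927   0.07020294 -58.46456919
  46.60322518]
```

>>> drive_tool([
  {"x": 0, "y": 0, "z": -0.002, "spin": 0, "fingers": -1},
  {"x": 0, "y": 0, "z": -0.003, "spin": 0, "fingers": -1},
  {"x": 0, "y": 0, "z": -0.003, "spin": 0, "fingers": -1},
])

```text
time_s: 21.1
tcp_pos: [0.5132, 0.2214, 0.187]
eef_rot: [-180.0, -0.0, 0.0]
contact_force: [0.0, 0.2, 4.3]
gripper_width: 0.0212
gripper_force: 40.0
```

```bash
python3 - <<'E'
from h import *
avg(3)
c=snap('side','s6.png')['pixels'];c2=snap('top','t6.png')['pixels']
o=np.zeros((600,800,3),np.uint8)
o[:600,:400]=cv2.resize(c[0:240,180:340],(400,600),interpolation=cv2.INTER_CUBIC)
o[:,400:]=cv2.resize(c2[130:400,70:250],(400,600),interpolation=cv2.INTER_CUBIC)
cv2.imwrite('pics/c7.png',cv2.convertScaleAbs(o[:,:,::-1],alpha=2))
E
```

```text
21.25 [-2.2530e-01  3.4100e-02  4.6293e+00  3.7000e-03 -1.1600e-02 -2.4100e-02
  5.1310e-01  2.2140e-01  1.8690e-01]
```

View pics/c7.png

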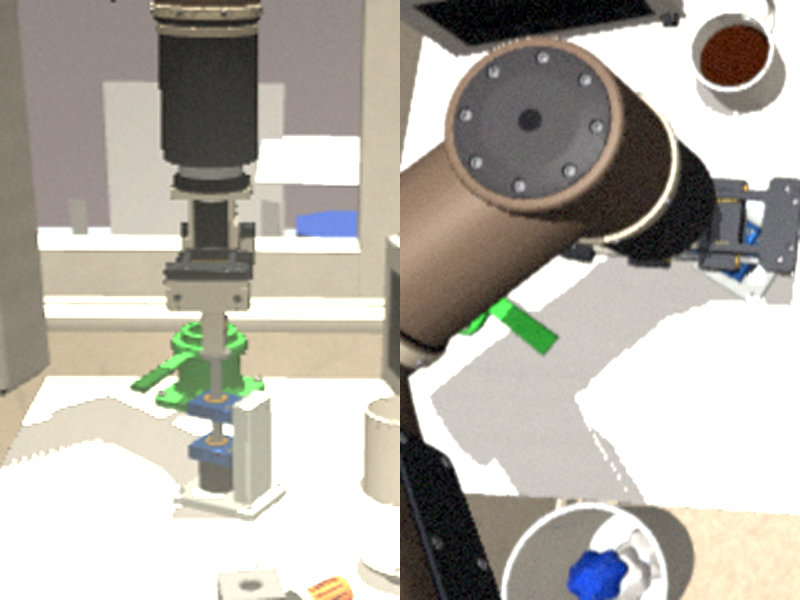

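```bash
python3 - <<'E'
from h import *
for z in(.05,.1,.15,.2,.25):print(z,onz('side',(265,132),z),onz('top',(85,245),z),onz('top',(138,285),z),onz('side',(180+140*.4,385*.4),z))
g=cv2.imread('pics/s6.png');g0=cv2.imread('pics/s4.png')
d=cv2.absdiff(cv2.imread('pics/side0.png'),g).max(2)
# stand / vise movement
for n,(a,b,c,e) in dict(stand=(150,205,250,295),handle=(150,170,228,250)).items():print(n,d[a:b,c:e].mean())
E
```

```text
0.05 [0.48297227 0.64501119] [0.48890386 0.52262635] [0.40873283 0.39159226] [0.4087432  0.42798213]
0.1 [0.4936916  0.49040182] [0.48428974 0.49921116] [0.40758881 0.3738487 ] [0.42632071 0.29342454]
0.15 [0.50441092 0.33579244] [0.47967562 0.47579597] [0.40644479 0.35610515] [0.44389822 0.15886694]
0.2 [0.51513025 0.18118307] [0.4750615  0.45238077] [0.40530077 0.33836159] [0.46147573 0.02430935]
0.25 [0.52584958 0.02657369] [0.47044738 0.42896558] [0.40415674 0.32061804] [ 0.47905324 -0.11024824]
stand 21.372929292929292
handle 38.175
```

>>> drive_tool([
  {"x": 0, "y": -0.0003, "z": -0.001, "spin": 0, "fingers": -1},
  {"x": 0, "y": -0.0007, "z": -0.001, "spin": 0, "fingers": -1},
  {"x": 0, "y": -0.0007, "z": -0.001, "spin": 0, "fingers": -1},
])

```text
time_s: 21.72
tcp_pos: [0.5131, 0.2219, 0.188]
eef_rot: [180.0, 0.0, 0.0]
contact_force: [0.7, -1.2, 4.0]
gripper_width: 0.0212
gripper_force: 40.0
```

```bash
python3 -c "
from h import *
avg()"
```

```text
22.025 [-1.9420e-01 -1.1720e+00  4.0094e+00 -6.5650e-01 -3.1300e-02  1.3000e-03
  5.1310e-01  2.2190e-01  1.8800e-01]
```

>>> drive_tool([
  {"x": 0, "y": -0.0003, "z": 0, "spin": 0, "fingers": -1},
  {"x": 0, "y": -0.0007, "z": 0, "spin": 0, "fingers": -1},
  {"x": 0, "y": -0.0007, "z": 0, "spin": 0, "fingers": -1},
])

```text
time_s: 22.4
tcp_pos: [0.513, 0.2226, 0.188]
eef_rot: [180.0, 0.0, 0.0]
contact_force: [0.4, -2.6, 4.7]
gripper_width: 0.0211
gripper_force: 40.0
```

```bash
python3 -c "
from h import *
avg()"
```

```text
22.7 [ 0.2819 -2.5191  3.8982 -1.3999 -0.026   0.0222  0.5131  0.2226  0.188 ]
```

>>> drive_tool([
  {"x": 0, "y": 0.0005, "z": -0.003, "spin": 0, "fingers": -1},
  {"x": 0, "y": 0.0005, "z": -0.006, "spin": 0, "fingers": -1},
  {"x": 0, "y": 0.0005, "z": -0.008, "spin": 0, "fingers": -1},
  {"x": 0, "y": 0.0005, "z": -0.008, "spin": 0, "fingers": -1},
])

```text
time_s: 23.2
tcp_pos: [0.513, 0.2226, 0.1959]
eef_rot: [-180.0, 0.0, 0.0]
contact_force: [-0.0, 0.1, -1.2]
gripper_width: 0.0211
gripper_force: 40.0
```

```bash
python3 -c "
from h import *
avg()"
```

```text
23.5 [ 0.0706 -0.4189 -1.4098 -0.0963  0.0349  0.0061  0.513   0.2223  0.1958]
```

>>> drive_tool([
  {"x": 0, "y": -0.0005, "z": 0, "spin": 0, "fingers": -1},
  {"x": 0, "y": -0.0008, "z": 0, "spin": 0, "fingers": -1},
  {"x": 0, "y": -0.0008, "z": 0, "spin": 0, "fingers": -1},
])

```text
time_s: 23.88
tcp_pos: [0.5131, 0.2231, 0.196]
eef_rot: [180.0, 0.0, 0.0]
contact_force: [-0.1, -0.1, -1.9]
gripper_width: 0.0211
gripper_force: 40.0
```

```bash
python3 -c "
from h import *
avg()"
```

```text
24.175 [-0.1113 -0.0274 -1.3192 -0.112   0.069   0.0188  0.5131  0.2231  0.196 ]
```

>>> drive_tool([
  {"x": -0.0005, "y": 0.0008, "z": 0, "spin": 0, "fingers": -1},
  {"x": -0.0008, "y": 0.0008, "z": 0, "spin": 0, "fingers": -1},
  {"x": -0.0008, "y": 0.0008, "z": 0, "spin": 0, "fingers": -1},
])

```text
time_s: 24.55
tcp_pos: [0.5124, 0.2223, 0.1961]
eef_rot: [-180.0, -0.0, 0.0]
contact_force: [0.1, -0.1, -1.7]
gripper_width: 0.0212
gripper_force: 40.0
```

```bash
python3 -c "
from h import *
avg()"
```

```text
24.85 [-0.1197  0.1542 -1.4168 -0.0924 -0.0056  0.0222  0.5124  0.2223  0.1961]
```

>>> drive_tool([
  {"x": 0.001, "y": 0, "z": 0, "spin": 0, "fingers": -1},
  {"x": 0.0016, "y": 0, "z": 0, "spin": 0, "fingers": -1},
  {"x": 0.0016, "y": 0, "z": 0, "spin": 0, "fingers": -1},
])

```text
time_s: 25.22
tcp_pos: [0.5138, 0.2223, 0.196]
eef_rot: [180.0, 0.0, 0.0]
contact_force: [-0.7, 0.6, -0.5]
gripper_width: 0.021
gripper_force: 40.0
```

```bash
python3 -c "
from h import *
avg()"
```

```text
25.525 [-1.5248e+00  7.3000e-03 -1.1432e+00 -2.7600e-02  4.5090e-01  1.3000e-03
  5.1390e-01  2.2220e-01  1.9600e-01]
```

>>> drive_tool([
  {"x": -0.001, "y": 0, "z": 0, "spin": 0, "fingers": -1},
  {"x": -0.0015, "y": 0, "z": 0.002, "spin": 0, "fingers": -1},
  {"x": -0.0015, "y": 0, "z": 0.004, "spin": 0, "fingers": -1},
  {"x": -0.0015, "y": 0, "z": 0.006, "spin": 0, "fingers": -1},
  {"x": -0.0015, "y": 0, "z": 0.0075, "spin": 0, "fingers": -1},
  {"x": -0.0015, "y": 0, "z": 0.009, "spin": 0, "fingers": -1},
  {"x": -0.0015, "y": 0, "z": 0.0105, "spin": 0, "fingers": -1},
  {"x": -0.0015, "y": 0, "z": 0.0105, "spin": 0, "fingers": -1},
])

```text
time_s: 26.52
tcp_pos: [0.513, 0.2225, 0.1862]
eef_rot: [-180.0, -0.1, 0.0]
contact_force: [-1.2, -0.3, 7.1]
gripper_width: 0.021
gripper_force: 40.0
```

```bash
python3 -c "
from h import *
avg()"
```

```text
26.825 [-6.2320e-01 -3.7360e-01  7.0659e+00 -3.4410e-01  3.0140e-01 -5.5000e-03
  5.1290e-01  2.2250e-01  1.8630e-01]
```

>>> drive_tool([
  {"x": 0, "y": 0, "z": -0.006, "spin": 0, "fingers": -1},
  {"x": -0.0008, "y": 0, "z": -0.011, "spin": 0, "fingers": -1},
  {"x": -0.0008, "y": 0, "z": -0.011, "spin": 0, "fingers": -1},
  {"x": -0.0008, "y": 0, "z": -0.008, "spin": 0, "fingers": -1},
  {"x": -0.0008, "y": 0, "z": -0.005, "spin": 0, "fingers": -1},
  {"x": -0.0008, "y": 0, "z": -0.002, "spin": 0, "fingers": -1},
  {"x": -0.0008, "y": 0, "z": 0, "spin": 0, "fingers": -1},
  {"x": -0.0008, "y": 0, "z": 0, "spin": 0, "fingers": -1},
])

```text
time_s: 27.82
tcp_pos: [0.5122, 0.2224, 0.1863]
eef_rot: [-180.0, -0.1, 0.0]
contact_force: [-0.5, -1.3, 7.8]
gripper_width: 0.0214
gripper_force: 40.0
```

```bash
python3 - <<'E'
from h import *
avg()
s=sensors.get_state();print(s['joint_torque'],s['joints'])
for f,tc in(('s2.png',(.5631,-.2054,.3161)),('s6.png',(.5131,.2214,.1869)),('s3.png',(.5139,.2190,.2899))):
    for o in(-.1526,-.0276,-.0216):print(f,o,np.round(proj('side',np.array(tc)+[0,0,o]),1))
g=cv2.imread('pics/s3.png').astype(int)
for row in(104,112,120,128,136,144):print(row,g[row,256:276].mean(1).astype(int))
E
```

```text
28.125 [-7.1490e-01 -7.4590e-01  6.3615e+00 -3.8140e-01  4.4220e-01  5.7000e-03
  5.1210e-01  2.2240e-01  1.8630e-01]
[ 8.96085170e-02 -4.09725738e+01  2.48762423e+01  5.42332649e+00
  6.02328815e-01 -1.67090484e-04] [ 4.35903030e+01  1.22879950e+01 -1.90957014e+01  3.58522470e-02
 -5.85575633e+01  4.64188735e+01]
s2.png -0.1526 [278.8 217.4]
s2.png -0.0276 [277.9 152.6]
s2.png -0.0216 [277.9 149.3]
s6.png -0.1526 [266.7 186.7]
s6.png -0.0276 [265.6 142.3]
s6.png -0.0216 [265.5 140.1]
s3.png -0.1526 [266.  150.7]
s3.png -0.0276 [264.8 103.2]
s3.png -0.0216 [264.8 100.9]
104 [94 92 93 70 58 66 70 66 65 65 63 62 66 67 57 83 94 93 95 94]
112 [94 95 93 93 94 94 93 74 64 64 63 54 82 94 94 95 95 95 95 95]
120 [182 184 182 183 183 183 183 114  61  65  65  63 158 184 185 185 186 185
 185 186]
128 [94 94 96 94 93 69 55 57 64 67 66 65 87 97 96 95 97 97 97 98]
136 [53 54 51 51 52 54 55 56 61 66 67 66 57 53 51 54 56 60 78 91]
144 [49 50 50 48 49 49 50 50 61 66 66 65 59 51 49 49 50 50 51 46]
```

>>> drive_tool([
  {"x": 0.0004, "y": 0, "z": -0.006, "spin": 0, "fingers": -1},
  {"x": 0.0004, "y": 0, "z": -0.011, "spin": 0.15, "fingers": -1},
  {"x": 0.0004, "y": 0, "z": -0.011, "spin": 0.3, "fingers": -1},
  {"x": 0.0004, "y": 0, "z": -0.009, "spin": 0.4, "fingers": -1},
  {"x": 0.0004, "y": 0, "z": -0.006, "spin": 0.4, "fingers": -1},
  {"x": 0.0004, "y": 0, "z": -0.003, "spin": 0.4, "fingers": -1},
  {"x": 0.0004, "y": 0, "z": -0.001, "spin": 0.4, "fingers": -1},
  {"x": 0.0004, "y": 0, "z": 0, "spin": 0.4, "fingers": -1},
  {"x": 0.0004, "y": 0, "z": 0, "spin": 0.4, "fingers": -1},
])

```text
time_s: 29.25
tcp_pos: [0.5124, 0.2224, 0.1863]
eef_rot: [-180.0, -0.0, -22.9]
contact_force: [-0.8, -0.8, 7.2]
gripper_width: 0.0215
gripper_force: 40.0
```

```bash
python3 - <<'E'
from h import *
avg()
s=sensors.get_state();print(s['joint_torque'],s['joints'],s['eef_rot'])
c=snap('side','s7.png')['pixels'];c2=snap('top','t7.png')['pixels']
o=np.zeros((600,800,3),np.uint8)
o[:,:470]=cv2.resize(c[125:213,235:304],(470,600),interpolation=cv2.INTER_CUBIC)
o[:,480:]=cv2.resize(c2[100:400,0:160],(320,600))
cv2.imwrite('pics/c8.png',cv2.convertScaleAbs(o[:,:,::-1],alpha=1.7))
E
```

```text
29.55 [-0.9065 -0.7457  6.6714 -0.4927  0.5828  0.0129  0.5124  0.2224  0.1863]
[ 2.02578697e-01 -4.10297763e+01  2.51244879e+01  5.44890046e+00
  7.82197751e-01  5.94844514e-04] [ 4.35631569e+01  1.23156010e+01 -1.90534036e+01  3.19659167e-02
 -5.85780453e+01  2.35697963e+01] [-1.79962385e+02 -4.61878724e-02 -2.28504095e+01]
```

View pics/c8.png

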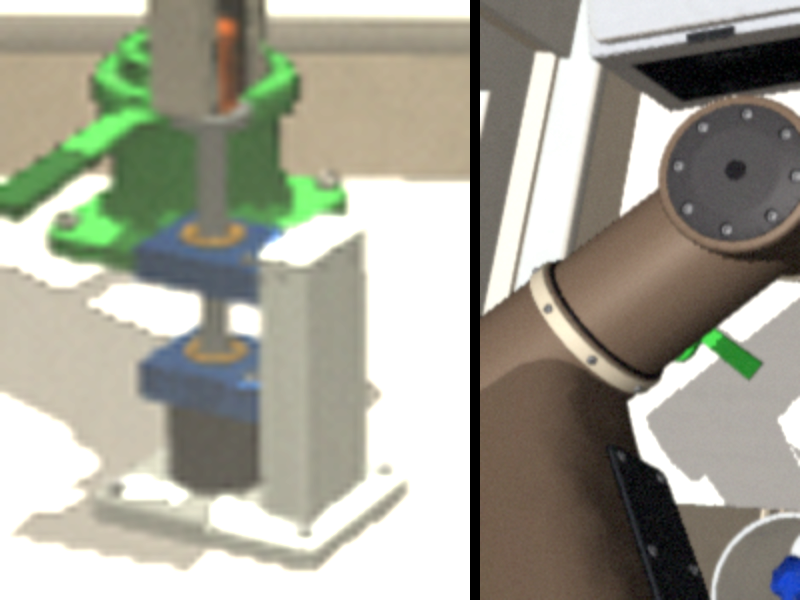

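>>> drive_tool([
  {"x": 0, "y": 0, "z": -0.006, "spin": 0, "fingers": -1},
  {"x": 0, "y": 0, "z": -0.011, "spin": -0.15, "fingers": -1},
  {"x": 0, "y": 0, "z": -0.011, "spin": -0.3, "fingers": -1},
  {"x": 0, "y": 0, "z": -0.011, "spin": -0.4, "fingers": -1},
  {"x": 0, "y": 0, "z": -0.011, "spin": -0.4, "fingers": -1},
])

```text
time_s: 30.28
tcp_pos: [0.5118, 0.2222, 0.1962]
eef_rot: [180.0, 0.0, -0.0]
contact_force: [-0.5, -0.7, -1.5]
gripper_width: 0.0208
gripper_force: 40.0
```

>>> drive_tool([
  {"x": -0.0006, "y": 0, "z": 0, "spin": 0, "fingers": -1},
  {"x": -0.0012, "y": 0, "z": 0, "spin": 0, "fingers": -1},
  {"x": -0.0012, "y": 0, "z": 0, "spin": 0, "fingers": -1},
])

```text
time_s: 30.65
tcp_pos: [0.5108, 0.2223, 0.1966]
eef_rot: [-180.0, -0.0, -0.0]
contact_force: [0.2, 0.0, -2.2]
gripper_width: 0.0213
gripper_force: 40.0
```

```bash
python3 -c "
from h import *
avg(4)"
```

```text
30.85 [ 0.0629  0.1249 -1.4788 -0.0917 -0.0835  0.0082  0.5109  0.2223  0.1966]
```

>>> drive_tool([
  {"x": 0.0006, "y": -0.0008, "z": 0, "spin": 0, "fingers": -1},
  {"x": 0.0012, "y": -0.0015, "z": 0, "spin": 0, "fingers": -1},
  {"x": 0.0012, "y": -0.0015, "z": 0, "spin": 0, "fingers": -1},
])

```text
time_s: 31.22
tcp_pos: [0.5119, 0.2236, 0.1965]
eef_rot: [180.0, 0.0, 0.0]
contact_force: [-0.0, -1.0, -1.6]
gripper_width: 0.0212
gripper_force: 40.0
```

```bash
python3 -c "
from h import *
avg(4)"
```

```text
31.425 [-0.1449 -1.5225 -1.3296 -0.7563  0.1177  0.0117  0.512   0.2236  0.1965]
```

>>> drive_tool([
  {"x": 0, "y": 0.0015, "z": 0, "spin": 0, "fingers": -1},
  {"x": 0, "y": 0.0027, "z": 0, "spin": 0, "fingers": -1},
  {"x": 0, "y": 0.0027, "z": 0, "spin": 0, "fingers": -1},
])

```text
time_s: 31.8
tcp_pos: [0.5121, 0.2212, 0.1966]
eef_rot: [-180.0, -0.0, 0.0]
contact_force: [-0.2, 0.3, -2.0]
gripper_width: 0.0211
gripper_force: 40.0
```

```bash
python3 -c "
from h import *
avg(4)"
```

```text
32.0 [ 0.3495 -0.082  -1.5812 -0.0867  0.0063  0.0127  0.5121  0.2212  0.1966]
```

>>> drive_tool([
  {"x": 0, "y": -0.0007, "z": 0.003, "spin": 0, "fingers": -1},
  {"x": 0, "y": -0.0007, "z": 0.006, "spin": 0, "fingers": -1},
  {"x": 0, "y": -0.0007, "z": 0.008, "spin": 0, "fingers": -1},
  {"x": -0.0002, "y": -0.0006, "z": 0.0095, "spin": 0, "fingers": -1},
  {"x": -0.0003, "y": -0.0006, "z": 0.0105, "spin": 0, "fingers": -1},
  {"x": -0.0004, "y": -0.0005, "z": 0.0115, "spin": 0, "fingers": -1},
  {"x": -0.0004, "y": -0.0005, "z": 0.0115, "spin": 0, "fingers": -1},
])

```text
time_s: 32.88
tcp_pos: [0.5124, 0.2219, 0.1862]
eef_rot: [-180.0, -0.1, 0.0]
contact_force: [-0.7, -0.5, 9.0]
gripper_width: 0.0211
gripper_force: 40.0
```

```bash
python3 -c "
from h import *
avg(4)"
```

```text
33.075 [-3.3790e-01 -1.5210e-01  9.1669e+00 -2.4170e-01  2.5670e-01 -4.5000e-03
  5.1240e-01  2.2190e-01  1.8620e-01]
```

>>> drive_tool([
  {"x": 0, "y": 0, "z": -0.003, "spin": 0, "fingers": -1},
  {"x": 0, "y": 0, "z": -0.006, "spin": 0, "fingers": -1},
  {"x": 0, "y": 0, "z": -0.006, "spin": 0, "fingers": -1},
  {"x": 0, "y": 0, "z": -0.006, "spin": 0, "fingers": -0.35},
  {"x": 0, "y": 0, "z": -0.006, "spin": 0, "fingers": -0.35},
  {"x": 0, "y": 0, "z": -0.006, "spin": 0, "fingers": -0.35},
])

```text
time_s: 33.83
tcp_pos: [0.5114, 0.2214, 0.1906]
eef_rot: [180.0, 0.0, 0.0]
contact_force: [-0.1, -0.1, 0.7]
gripper_width: 0.0285
gripper_force: 0.0
```

```bash
python3 -c "
from h import *
avg(3);s=sensors.get_state();print(s['gripper_width'],s['contact_force'])"
```

```text
33.975 [ 0.2119 -0.1085 -0.2892 -0.0631  0.0095 -0.0099  0.5115  0.2215  0.1908]
0.02843738615548444 [ 0.0021791   0.75742309 -0.34965544]
```

>>> drive_tool([
  {"x": 0.0006, "y": -0.0005, "z": -0.003, "spin": 0, "fingers": -0.35},
  {"x": 0.0006, "y": -0.0005, "z": -0.006, "spin": 0, "fingers": -0.35},
  {"x": 0.0006, "y": -0.0005, "z": -0.006, "spin": 0, "fingers": -1},
  {"x": 0.0006, "y": -0.0005, "z": -0.006, "spin": 0, "fingers": -1},
  {"x": 0.0006, "y": -0.0005, "z": -0.006, "spin": 0, "fingers": -1},
  {"x": 0.0006, "y": -0.0005, "z": -0.006, "spin": 0, "fingers": -1},
], newtons=50)

```text
time_s: 34.72
tcp_pos: [0.5124, 0.2222, 0.1972]
eef_rot: [-180.0, -0.0, 0.0]
contact_force: [-0.2, -0.5, 2.1]
gripper_width: 0.0215
gripper_force: 50.0
```

```bash
python3 -c "
from h import *
avg(3);s=sensors.get_state();print(s['gripper_width'],s['gripper_force'])"
```

```text
34.875 [ 0.5336 -0.2619  2.3408 -0.08    0.0192 -0.0228  0.5123  0.2221  0.1972]
0.020658023826037986 49.99985933303833
```

>>> drive_tool([
  {"x": 0, "y": 0, "z": 0.001, "spin": 0, "fingers": -1},
  {"x": 0, "y": 0, "z": 0.002, "spin": 0, "fingers": -1},
  {"x": 0, "y": 0, "z": 0.003, "spin": 0, "fingers": -1},
  {"x": 0, "y": 0, "z": 0.004, "spin": 0, "fingers": -1},
  {"x": 0, "y": 0, "z": 0.004, "spin": 0, "fingers": -1},
])

```text
time_s: 35.5
tcp_pos: [0.5123, 0.2221, 0.1931]
eef_rot: [-180.0, -0.0, 0.0]
contact_force: [0.0, 0.0, 3.5]
gripper_width: 0.0211
gripper_force: 50.0
```

```bash
python3 -c "
from h import *
avg(4)"
```

```text
35.7 [ 0.3378 -0.1028  3.7485 -0.0929 -0.0338 -0.013   0.5123  0.2221  0.1931]
```

>>> drive_tool([
  {"x": 0, "y": 0, "z": 0.001, "spin": 0, "fingers": -1},
  {"x": 0, "y": 0, "z": 0.002, "spin": 0, "fingers": -1},
  {"x": 0, "y": 0, "z": 0.002, "spin": 0, "fingers": -1},
])

```text
time_s: 36.08
tcp_pos: [0.5125, 0.2222, 0.1914]
eef_rot: [-180.0, -0.0, 0.0]
contact_force: [0.4, -0.6, 6.0]
gripper_width: 0.021
gripper_force: 50.0
```

```bash
python3 -c "
from h import *
avg(4)"
```

```text
36.275 [ 1.9630e-01  2.6200e-02  6.2855e+00 -1.7110e-01  8.6700e-02  4.1000e-03
  5.1250e-01  2.2220e-01  1.9140e-01]
```

>>> drive_tool([
  {"x": -0.0002, "y": 0.0001, "z": 0.0007, "spin": 0, "fingers": -1},
  {"x": -0.0003, "y": 0.0001, "z": 0.0014, "spin": 0, "fingers": -1},
  {"x": -0.0003, "y": 0.0001, "z": 0.0014, "spin": 0, "fingers": -1},
])

```text
time_s: 36.65
tcp_pos: [0.5129, 0.2223, 0.1912]
eef_rot: [-180.0, -0.1, 0.0]
contact_force: [-0.6, -0.6, 12.4]
gripper_width: 0.021
gripper_force: 50.0
```

```bash
python3 -c "
from h import *
avg(4)
s=sensors.get_state();print(s['joint_torque'],s['joints'],s['gripper_width'])"
```

```text
36.85 [-0.5615 -0.4331 12.7148 -0.4547  0.3548  0.016   0.5129  0.2223  0.1912]
[ 2.04469557e-01 -3.76954007e+01  2.26294971e+01  4.36513513e+00
  5.80344535e-01 -2.87221852e-06] [ 43.5422582   12.04608257 -18.71425022   0.07556077 -59.10061323
  46.46480608] 0.02068918446667717
```

>>> drive_tool([
  {"x": -0.0006, "y": 0, "z": -0.001, "spin": 0, "fingers": -1},
  {"x": -0.001, "y": 0.0004, "z": -0.0008, "spin": 0, "fingers": -1},
  {"x": -0.0014, "y": 0.0004, "z": -0.0008, "spin": 0, "fingers": -1},
  {"x": -0.0018, "y": 0.0004, "z": -0.0008, "spin": 0, "fingers": -1},
  {"x": -0.0018, "y": 0.001, "z": -0.0008, "spin": 0, "fingers": -1},
  {"x": -0.0012, "y": 0.0013, "z": -0.0008, "spin": 0, "fingers": -1},
  {"x": -0.0006, "y": 0.0013, "z": -0.0008, "spin": 0, "fingers": -1},
  {"x": -0.0006, "y": 0.0005, "z": -0.0008, "spin": 0, "fingers": -1},
  {"x": -0.0006, "y": 0.0005, "z": -0.0008, "spin": 0, "fingers": -1},
])

```text
time_s: 37.98
tcp_pos: [0.5121, 0.2219, 0.1913]
eef_rot: [-179.9, -0.1, 0.0]
contact_force: [0.2, 0.6, 7.9]
gripper_width: 0.0208
gripper_force: 50.0
```

```bash
python3 -c "
from h import *
avg(4)"
```

```text
38.175 [ 0.4251  0.2611  8.726   0.0542 -0.111  -0.0127  0.5121  0.2219  0.1913]
```

>>> drive_tool([
  {"x": 0, "y": -0.0005, "z": 0, "spin": 0, "fingers": -1},
  {"x": 0, "y": -0.001, "z": 0, "spin": 0, "fingers": -1},
  {"x": -0.0006, "y": -0.001, "z": 0, "spin": 0, "fingers": -1},
  {"x": -0.0009, "y": -0.0005, "z": 0, "spin": 0, "fingers": -1},
  {"x": -0.0009, "y": 0, "z": 0, "spin": 0, "fingers": -1},
  {"x": -0.0004, "y": 0, "z": 0, "spin": 0, "fingers": -1},
  {"x": 0.0005, "y": 0, "z": 0, "spin": 0, "fingers": -1},
  {"x": 0.001, "y": 0, "z": 0, "spin": 0, "fingers": -1},
  {"x": 0.0007, "y": -0.0006, "z": 0, "spin": 0, "fingers": -1},
  {"x": 0, "y": 0, "z": 0, "spin": 0, "fingers": -1},
])

```text
time_s: 39.42
tcp_pos: [0.512, 0.2219, 0.1913]
eef_rot: [-179.9, -0.1, 0.0]
contact_force: [0.7, 0.8, 7.8]
gripper_width: 0.0207
gripper_force: 50.0
```

```bash
python3 -c "
from h import *
avg(4)"
```

```text
39.625 [ 0.8979 -0.4284  8.3245 -0.0116 -0.1554 -0.013   0.5121  0.2219  0.1913]
```

```bash
python3 -c "
from h import *
avg(2);print(r.close_job())"
```

```text
39.725 [ 8.115e-01  4.177e-01  8.971e+00 -1.300e-03 -1.129e-01 -3.200e-03
  5.121e-01  2.219e-01  1.913e-01]
the job is handed in; nothing more can be done
None
```

I handed the job in with the pin gripped, spanning both bushings and pressing on the seat at about 10 N, but the seat is only about 5 mm down (roughly a third, not half): it met a rigid stop there that I did not force beyond about 18 N, I let go and regripped the pin once on the seat, and the two spare pins fell over during the run, cause unknown.

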